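Balance the baker's scale with its sliding poise

TASK

Weigh the tin of scones on the baker's scale: ease the brass poise along the front bar until the beam floats and its pointer settles between the two index studs at the top of the tower, without letting the weights plate drop onto its own stop on the way. Then take the hand off and let the pointer stay between the studs for five seconds with nothing touching the scale. Use only the poise: leave the tin, the iron weight and everything else on the bench where they are, and do not lean on the scale.

Things in the scene. Friction and masses are not known exactly. Their poses are not given: they have to be found in the camera images.
- scale: White cast baker's scale fixed to the bench, base 230 x 360 mm (x, y), 38 mm high. Origin under the middle of the base; x to the back, y to the goods side (left seen from the robot), z up. Plates (radius 85 mm) at x = 20, y = +160 (goods) and -160 (weights), tops at height 171 mm when level. Pointer tower in the middle: 134 mm wide, 312 mm high, at x = 20 mm.
- pivot (a point): Point on the beam's knife-edge axis (along scale x) over the scale's origin, at height 125 mm. Nominal inertia of beam and loads about it: 0.074 kg m2. Gravity stiffness towards equilibrium: nominal 0.36 N m/rad, differs from start to start by up to a quarter. Nearly no friction: period about 2.7 s, and a swing takes some 18 s to fall to a third.
- beam (a joint): Tilt of the beam, rad: 0 level, positive with the goods side (+y) up. Stops at -0.20 (goods plate down: rests there at the start) and +0.15 (weights plate down; past +0.14 it counts as dropped on its stop). Pointer between the studs: -0.07 to +0.07. Settled means slower than 0.08 rad/s.
- poise (a joint): Position of the poise on the bar, m: 0 at the left (+y) end, 0.24 at the right (-y) end. Starts near the left end, short of balance, which lies between about 0.04 and 0.22. Nominal 0.32 kg; sliding it takes 0.75 N plus 1 N per m/s; it stays where left. Each 10 mm to the right adds 20 g to the weights side: 0.031 N m, about +0.09 rad of equilibrium tilt.
- bar_mid (a point): Middle of the graduated steel bar (6 mm thick, 22 mm high, along scale y from -159 to +159 mm, marks 10 mm apart). It is part of the beam, hung 125 mm in front (-x) of the knife-edge axis's point pivot and 52 mm lower when level, carried by an arm at each end (tops 19 mm below the pivot when level). When level the poise's knob stands at scale y = 0.12 m - poise value.
- poise_knob (a point): Centre of the top of the poise's upright polished brass knob: cylinder 16 mm in diameter, 51 mm tall, friction about 0.2, on a brass block (30 mm in x, 44 mm in y, 38 mm high) that rides on the bar. Top at height 143 mm when level; rises, falls and tips with the beam. The plates' edges are 60 mm behind the knob's axis (scale x).
- pointer_tip (a point): Tip of the beam's dark steel pointer, 150 mm above the pivot; moves along scale y by 1.5 mm per 0.01 rad, towards -y for positive tilt.
- index (a point): Fixed point half way between the index studs: where the pointer tip stands when the beam is level. The studs (5 mm thick) hang from the tower's crosspiece in front of and behind the pointer, 16 mm to either side in scale y; the whole pointer is in the gap from -0.07 to +0.07 rad.
- goods_plate_top (a point): Centre of the upper face of the goods plate (+y side), steel, radius 85 mm, always level.
- weights_plate_top (a point): Centre of the upper face of the weights plate (-y side), steel, radius 85 mm, always level.
- scone_tin: Round aluminium tin (radius 74 mm, 30 mm high) of six scones standing on the goods plate, 46 mm high in all; origin at the centre of its underside. Nominal 0.76 kg, true weight between 0.62 and 0.90 kg. Not to be handled.
- iron_weight: Iron 500 g weight (radius 26 mm, 47 mm high with its knob) standing on the weights plate; origin at the centre of its underside. Not to be handled.
- weight_200: Iron 200 g weight, radius 20 mm, 39 mm high, standing on the bench at the right front of the scale; bystander.
- weight_100: Iron 100 g weight, radius 16 mm, 35 mm high, on the bench beside the 200 g one; bystander.
- cutter: Steel ring cutter, radius 34 mm, 35 mm high, on the bench in front of the scale, left; bystander.
- egg_carton: Open grey egg carton with five eggs, 150 x 110 mm, lid 103 mm high, on the right; bystander.
- raisin_bowl: Clear bowl of raisins, radius 66 mm, 55 mm high, on the right; bystander.
- flour_jar: Jar of flour, radius 45 mm, 130 mm high, on the left; bystander.
- spatula: Spatula 260 mm long lying on the bench at the left front; bystander.

How it is judged:
By the outcome, as a careful person would: the job done as asked, in the order asked, and still so for the second after the job is handed in, with the robot touching nothing.
It also fails if it takes over 67 s, if anything falls off the work surface, if the arm or the gripper's body presses on something with over 40 N, if the wrist force passes 120 N, or if a joint passes its speed limit or range.

ROBOT

A 6-joint arm with a two-finger parallel gripper is mounted at the origin on the work surface. World frame = base frame: x ahead of the robot, y to its left, z up, the work surface at z = 0. Lengths are in m, angles in degrees, forces in N, time in s.
With the tool pointing down it reaches from about 0.25 to 0.725 m from the base axis. Payload 9.7 kg.
Tool frame: the origin (TCP) lies at the very end of the fingers, on their centre line; the grasp point (between the pads) lies 19 mm behind it (bot.pinch_z is the distance from the TCP to the grasp point, in m); x points along the fingers, z is the direction in which the jaws open and shut, and the axes are right-handed (so a half turn about x gives the same grasp; the last joint's range is limited). The gripper opens to 85 mm and grips with 20 to 120 N. Pads are 22 mm wide; open, the fingers measure 114 mm over their backs; the gripper's body (76 mm by 85 mm) begins 54 mm behind the grasp point. The pads swing forward as they close: fully open they stand 13 mm farther back than shut.
Start: joints at [-71.047, 4.979, 10.078, 95.1, 0, 90], TCP at [0.179, -0.52, 0.231] pointing down, gripper open.
Joint ranges: [-179.16, 179.16], [-48.56, 103.87], [-65.8, 70.77], [-126.05, 130.52], [-82.76, 87.17], [-180, 180]. Speed limits (degrees/s): [127.2, 127.2, 147.25, 180, 180, 180].

INTERFACE

Orientations are given as [roll, pitch, yaw] about the fixed x, y, z axes, in that order (R = Rz(yaw) Ry(pitch) Rx(roll)).
In Python, from workcell import bot gives the robot as it stands.
- The arm moves only by the tool play_rows, never from a script. Its argument "rows" is a list of rows, each a list of 3 entries, a list of its own where there are three numbers: the shift along the tool's x, y, z in cm, then the turn about the tool's x in degrees, then the finger opening in cm, from 0 to 8.54. A call has 1 to 12 rows; each row is the pose to reach, as a shift and turn from the pose commanded when the call began, along the tool's axes at that moment; what a row does not reach only later rows make up. A row lasts 1/12 s, in which the tool goes at most 41.7 mm and 7.16 degrees, less where a joint would pass 70% of its speed; a pose out of reach is approached as far as the arm can. A call with a gripper value outside its range is refused whole. The fingers move at their own pace and stop on an object; "squeeze" is the grip in N (left out, the last holds). Time passes only in rows, so rows that repeat a pose let the fingers close. It gives the time, the measured TCP pose, the force and the opening at its end, in the units of the state.
- bot.get_obs(): the state, without advancing time (a new reading comes with each control period).
- bot.camera(name): name is "scene" or "top" or "wrist"; returns (picture, depth): 480x640x3 uint8, blue, green, red; 480x640 float32, m along the optical axis (not along the pixel's ray), 0 where there is no reading.
- bot.camera_model(name): a dict with "fx", "fy", "cx", "cy" (pixels), "origin" and "attitude" of the camera in the world; the wrist camera has in their place "mount" (4x4, takes a point from camera to tool coordinates, whose origin is the TCP and whose axes are the tool frame's). Camera axes: x right, y down, z forward; pixel columns grow to the right and rows downward; lengths in m; the calibration is good to about 2 mm. A picture is of the moment at which its call begins: read the wrist's pose just before it. camera_model takes no time and is no camera call.
- bot.job_done(): hands the job in, once; it reports no verdict.
The state is a dict: "time": time; "q": joint angles; "qd": joint speeds; "joint_efforts": joint torques, N m; "ee_pos": TCP position; "tcp_rot": TCP orientation; "wrist_force": force on the tool from outside, world axes, zero at the start; "torque": the same for the moment, N m; "opening": finger opening in m.
Only numpy, scipy, OpenCV 4.12 (cv2) and the standard library are available. Lean on these libraries where they do the work, as an engineer would, in place of code of your own. Each camera call takes 0.05 s, during which the arm holds its last target.

## Working session

There is one attempt and no reset: what is moved stays moved. The work goes in short steps, Python scripts to look and compute and a tool call to move; the robot and the scene stay as the last step left them, time stands still between calls to the robot, and variables do not carry over. Pictures are saved under pics/ and viewed, and the job is handed in when it is done.

Besides the shell and the picture viewer there is one more tool, called by a JSON object that holds its "method" and its "body", one argument or row to a line. play_rows: Moves the arm, as the interface text tells. Its arguments: {"type":"object","properties":{"rows":{"type":"array"},"squeeze":{"type":"number"}},"required":["rows"]}

```bash
ls; mkdir -p pics
cat > h.py <<'E'
import numpy as np, cv2
from workcell import bot
from scipy.spatial.transform import Rotation as R
def save(n,im,crop=None,s=1):
    if crop: x0,y0,x1,y1=crop; im=im[y0:y1,x0:x1]
    cv2.imwrite('pics/'+n+'.png',cv2.resize(im,None,fx=s,fy=s,interpolation=cv2.INTER_CUBIC))
E
python3 - <<'E'
from h import *
o=bot.get_obs();print(o)
for n in ['scene','top']:
    m=bot.camera_model(n);print(n,m)
    p,d=bot.camera(n);save(n+'0',p);np.save(n+'0.npy',d);np.save(n+'p0.npy',p)
print(bot.pinch_z,bot.camera_model('wrist'))
E
```

```text
pics
{'time': 0.0, 'q': array([-7.10453845e+01,  5.01150283e+00,  1.00346790e+01,  9.50989419e+01,
        1.44053028e-03,  9.00012966e+01]), 'qd': array([-0.0749514 ,  0.04883206,  0.01705017, -0.0369921 ,  0.03010631,
        0.00247416]), 'joint_efforts': array([ 5.29457539e-04, -5.20395541e+01,  4.64796317e+01,  1.63446693e-02,
        7.77834816e-05,  1.61836232e-05]), 'ee_pos': array([ 0.17858487, -0.51996372,  0.23058121]), 'tcp_rot': array([178.91206542,  89.92422065, 107.86538343]), 'wrist_force': array([-0.86514416,  0.43816584,  0.33720299]), 'torque': array([ 0.00619459, -0.01395597, -0.00049346]), 'opening': 0.08539475795497742}
scene {'fx': 590.9058285895374, 'fy': 590.9058285895374, 'cx': 324.75560901954674, 'cy': 231.2644711907728, 'origin': array([1.48650135, 0.28364722, 1.26768439]), 'attitude': array([-136.94180621,   -0.95263851,  108.66373989])}
top {'fx': 483.4861395986653, 'fy': 483.4861395986653, 'cx': 317.3459625767031, 'cy': 240.60962452182773, 'origin': array([ 0.43691211, -0.03490839,  1.70945148]), 'attitude': array([-176.05174732,   -0.97231594,  -88.88210639])}
0.0187 {'fx': 354.7342803646732, 'fy': 354.7342803646732, 'cx': 314.7368106096447, 'cy': 240.73139685075785, 'mount': array([[-2.29843458e-04, -2.60101319e-01,  9.65581302e-01,
        -1.42772604e-01],
       [ 1.50169252e-03, -9.65580329e-01, -2.60100699e-01,
         6.70934782e-02],
       [ 9.99998846e-01,  1.39022378e-03,  6.12524528e-04,
         8.83355163e-04],
       [ 0.00000000e+00,  0.00000000e+00,  0.00000000e+00,
         1.00000000e+00]])}
```

View pics/scene0.png

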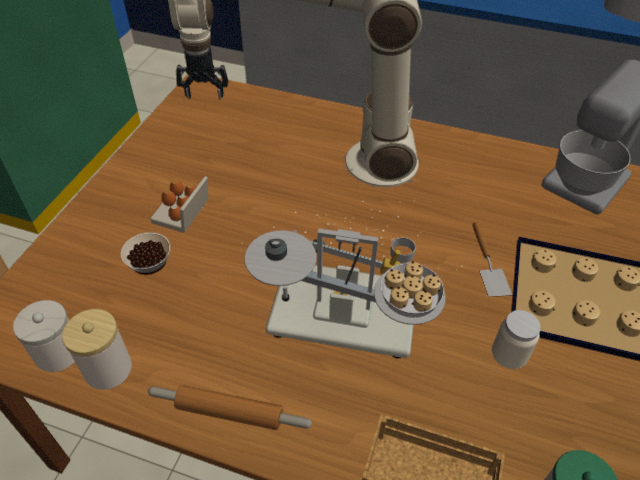

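View pics/top0.png

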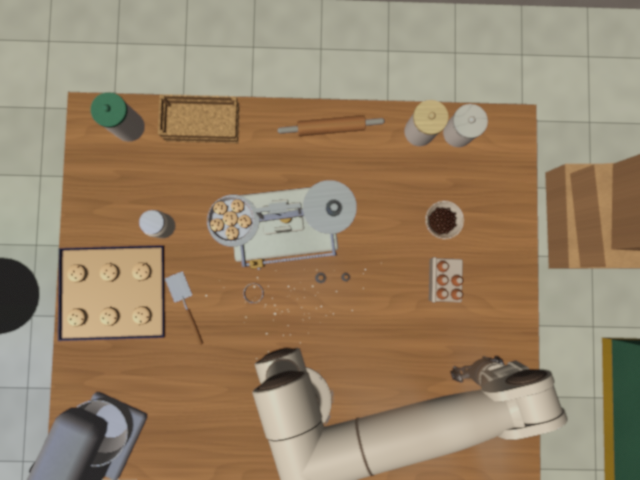

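The scene view shows the scale from behind, near pixel (340,300), with the tin at (410,290). In the top view the scale is at (285,225) and the poise near (255,263). I'll enlarge both.

Run:
```python
from h import *
p=np.load('topp0.npy');save('top0c',p,(200,170,365,295),4.8)
p=np.load('scenep0.npy');save('scene0c',p,(235,205,455,365),3.6)
```

```text
(no output)
```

View pics/top0c.png

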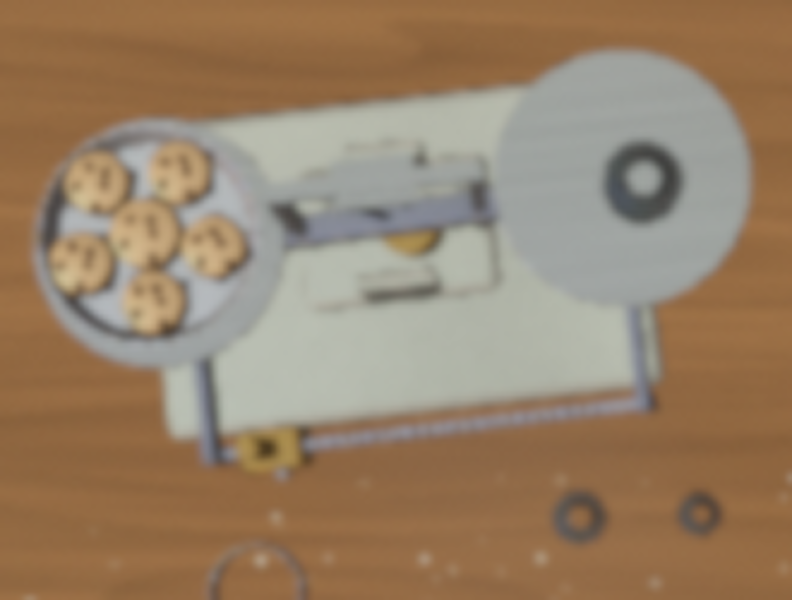

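View pics/scene0c.png

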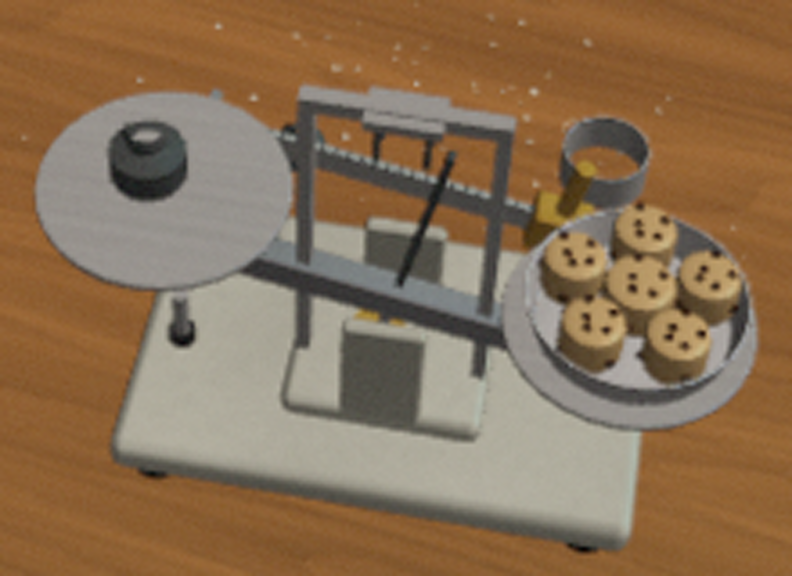

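```bash
cat >> h.py <<'E'
def proj(n,P):
    m=bot.camera_model(n);A=R.from_euler('xyz',m['attitude'],degrees=True).as_matrix()
    c=(np.asarray(P)-m['origin'])@A
    return np.array([m['fx']*c[...,0]/c[...,2]+m['cx'],m['fy']*c[...,1]/c[...,2]+m['cy']]).T
def beam(P,t):
    P=np.array(P,float)-[0,0,.125]; c,s=np.cos(t),np.sin(t)
    return np.array([P[0],c*P[1]-s*P[2],s*P[1]+c*P[2]+.125])
def w(S,P):
    return np.array([S[0]+np.cos(S[2])*P[0]-np.sin(S[2])*P[1],S[1]+np.sin(S[2])*P[0]+np.cos(S[2])*P[1],P[2]])
def plate(s,t): q=beam([.02,s*.16,.125],t); q[2]+=.046; return q
E
cat > fit.py <<'E'
from h import *
from scipy.optimize import least_squares
def pts(v):
    S=v[:3];pv=v[3];t=v[4]
    k=beam([-.125,.12-pv,.143],t)
    L=[('top',(623,177),plate(-1,t)),('top',(160,243),plate(1,t)),('top',(172,437),[-.115,.18,.038]),('top',(657,375),[-.115,-.18,.038]),
     ('top',(266,447),k),('scene',(585,168),k),('scene',(164,190),plate(-1,t)),('scene',(630,313),plate(1,t)),('scene',(450,153),beam([.02,0,.275],t)),
     ('scene',(635,525),[.115,.18,.038]),('scene',(115,445),[.115,-.18,.038]),('scene',(300,88),[.02,-.067,.312]),('scene',(515,118),[.02,.067,.312])]
    out=[]
    for n,c,P in L:
        o,s=((200,170),4.8) if n=='top' else ((235,205),3.6)
        out.append(proj(n,w(S,P))-(np.array(c)/s+o))
    return np.array(out)
r=least_squares(lambda v:pts(v).ravel(),[.5,.05,0.1,.03,-.2],loss='soft_l1')
print(r.x);print(pts(r.x).round(1))
S=r.x[:3];print('knob',w(S,beam([-.125,.12-r.x[3],.143],r.x[4])),'deg',np.degrees(S[2]))
E
python3 fit.py
```

```text
[ 0.60819297  0.06139745  0.15619641  0.0060792  -0.19168907]
[[-1.5 -1.2]
 [-1.4  0.5]
 [-0.9  2.8]
 [ 1.4  1.6]
 [-4.3  0.6]
 [-0.8 -1.3]
 [-0.3 -0.4]
 [-0.2  0.4]
 [-0.2  0.9]
 [-0.  -0.1]
 [-1.7 -0.5]
 [-0.3  1.2]
 [ 0.2  1.1]]
knob [0.46678408 0.15581251 0.12096643] deg 8.949395179802286
```

```bash
cat >> h.py <<'E'
def shift(target,yawz):
    """print shift (cm) in tool axes, turn about tool x to bring tool z to world angle yawz (deg)"""
    o=bot.get_obs();M=R.from_euler('xyz',o['tcp_rot'],degrees=True).as_matrix()
    d=M.T@(np.array(target)-o['ee_pos'])*100
    z=M[:,2];y=M[:,1];g=np.radians(yawz);tz=np.array([np.cos(g),np.sin(g),0])
    a=np.degrees(np.arctan2(-(tz@y),tz@z))
    print('shift',d.round(2),'turn',a.round(2),'toolz',z.round(3),'tooly',y.round(3),'pos',o['ee_pos'].round(4),'t',o['time'],'F',o['wrist_force'].round(2),'op',o['opening'])
E
python3 - <<'E'
from h import *
shift([.462,.152,.25],98.95)
shift([.462,.152,.25],98.95-180)
E
```

```text
shift [ -1.87  48.63 -54.35] turn -169.99 toolz [ 0.325 -0.946 -0.001] tooly [0.946 0.325 0.   ] pos [ 0.1786 -0.52    0.2306] t 0.1 F [-0.3  -0.47  0.68] op 0.08537777674119475
shift [ -1.87  48.63 -54.35] turn 10.01 toolz [ 0.325 -0.946 -0.001] tooly [0.946 0.325 0.   ] pos [ 0.1786 -0.52    0.2306] t 0.1 F [-0.3  -0.47  0.68] op 0.08537777674119475
```

{"method": "play_rows", "body": {
  "rows": [
    [[-3,24,-30],-85,4.5],
    [[-3,24,-30],-85,4.5],
    [[-3,24,-30],-85,4.5],
    [[-3,24,-30],-85,4.5],
    [[-3,24,-30],-85,4.5],
    [[-3,24,-30],-85,4.5],
    [[-3,24,-30],-85,4.5],
    [[-3,24,-30],-85,4.5],
    [[-3,24,-30],-85,4.5],
    [[-3,24,-30],-85,4.5],
    [[-3,40,-45],-85,4.5],
    [[-3,46,-50],-85,4.5]
  ]
}}

```text
time: 1.1
ee_pos: [0.3478, -0.0841, 0.2615]
tcp_rot: [-38.8, 89.9, -24.6]
wrist_force: [1.3, -1.2, -0.3]
opening: 0.0452
```

Run:
```python
from h import *
shift([.462,.152,.25],98.95);print(bot.get_obs()['q'])
```

```text
shift [ 1.15 20.1  16.86] turn -84.77 toolz [0.97  0.245 0.001] tooly [-0.245  0.97  -0.001] pos [ 0.3478 -0.0841  0.2615] t 1.1 F [ 1.29 -1.19 -0.32] op 0.0452205556452459
[-1.35935046e+01 -2.01119879e+01 -8.89797843e+00  1.01160504e+02
 -1.04532886e-02  6.22282884e+01]
```

{"method": "play_rows", "body": {
  "rows": [
    [[1,20,17],-85,4.5],
    [[1,20,17],-85,4.5],
    [[1,20,17],-85,4.5],
    [[1,20,17],-85,4.5],
    [[1,20,17],-85,4.5],
    [[1,20,17],-85,4.5],
    [[1,20,17],-85,4.5],
    [[1,20,17],-85,4.5],
    [[1,20,17],-85,4.5],
    [[1,20,17],-85,4.5],
    [[1,20,17],-85,4.5],
    [[1,20,17],-85,4.5]
  ]
}}

```text
time: 2.1
ee_pos: [0.4645, 0.15, 0.2509]
tcp_rot: [97.9, 90.0, -162.8]
wrist_force: [0.5, -1.1, 0.1]
opening: 0.0449
```

```bash
cat >> h.py <<'E'
def wcam(name):
    o=bot.get_obs();p,d=bot.camera('wrist');save(name,p);np.savez(name,p=p,d=d,pos=o['ee_pos'],rot=o['tcp_rot']);return p,d
def wpix(z,uv,depth=None,h=None):
    m=bot.camera_model('wrist');M=R.from_euler('xyz',z['rot'],degrees=True).as_matrix()
    r=np.array([(uv[0]-m['cx'])/m['fx'],(uv[1]-m['cy'])/m['fy'],1.])
    Rw=M@m['mount'][:3,:3];o=M@m['mount'][:3,3]+z['pos'];d=Rw@r
    k=depth if depth is not None else (h-o[2])/d[2]
    return o+k*d
E
python3 - <<'E'
from h import *
wcam('w1')
shift([.462,.152,.25],98.95);print(bot.get_obs()['q'])
E
```

```text
shift [0.09 0.21 0.25] turn 0.77 toolz [-0.169  0.986 -0.   ] tooly [-0.986 -0.169  0.001] pos [0.4645 0.1499 0.2509] t 2.15 F [-0.32 -0.23 -0.5 ] op 0.044878983429936445
[ 1.78901991e+01 -2.97624605e+00  4.20284708e+00  9.72251014e+01
 -2.43560660e-03  8.16782529e+00]
```

View pics/w1.png

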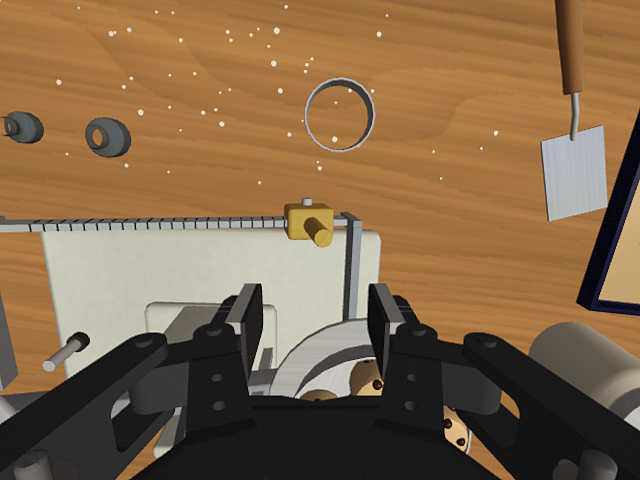

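The wrist view shows the knob top at about (322,239) and the bar's +y end at (352,217). The fingers are still behind the knob.

Run:
```python
from h import *
z=dict(np.load('w1.npz'));d=z['d']
for uv in [(322,240),(323,238)]: print(d[uv[1],uv[0]],wpix(z,uv,depth=d[uv[1],uv[0]]))
print('bar',[ (wpix(z,uv,depth=d[uv[1],uv[0]])).round(4) for uv in [(40,224),(200,222),(270,220)]])
save('w1c',z['p'],(260,180,390,270),6)
```

```text
0.28316206 [0.47233338 0.15652761 0.1201113 ]
0.28360897 [0.47079179 0.15709135 0.11926332]
bar [array([ 0.5003, -0.0746,  0.1074]), array([0.4836, 0.0482, 0.0823]), array([0.4746, 0.1087, 0.0689])]
```

View pics/w1c.png

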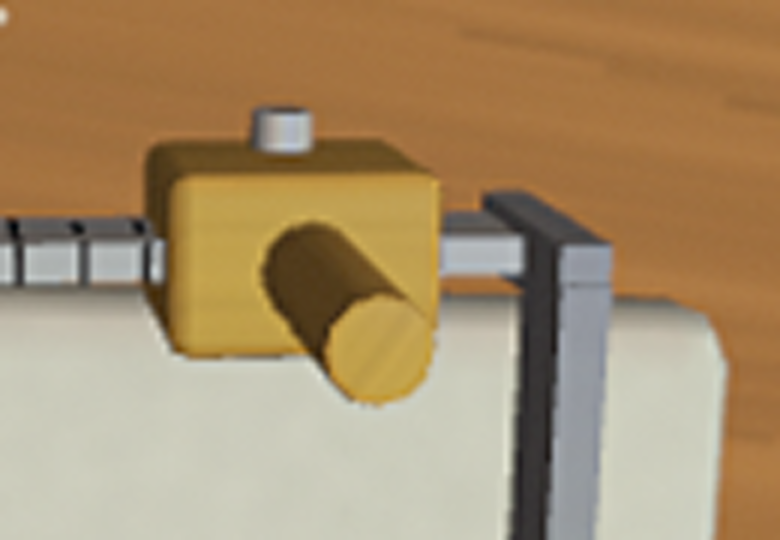

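Run:
```python
from h import *
shift([.471,.155,.098],98.3)
```

```text
shift [15.29 -0.74  0.39] turn 1.42 toolz [-0.169  0.986 -0.   ] tooly [-0.986 -0.169  0.001] pos [0.4645 0.1499 0.2509] t 2.15 F [-0.32 -0.23 -0.5 ] op 0.044878983429936445
```

{"method": "play_rows", "body": {
  "rows": [
    [[0,-0.7,0.4],1.4,4.0],
    [[3,-0.7,0.4],1.4,4.0],
    [[6,-0.7,0.4],1.4,4.0],
    [[9,-0.7,0.4],1.4,4.0],
    [[11,-0.7,0.4],1.4,4.0],
    [[11.5,-0.7,0.4],1.4,4.0],
    [[11.5,-0.7,0.4],1.4,4.0]
  ]
}}

```text
time: 2.73
ee_pos: [0.47, 0.1546, 0.1349]
tcp_rot: [100.1, 89.8, -162.5]
wrist_force: [0.4, -0.5, 0.1]
opening: 0.0399
```

Run:
```python
from h import *
wcam('w2')
shift([.471,.155,.098],98.3)
```

```text
shift [ 3.86 -0.03  0.01] turn -0.82 toolz [-0.13   0.992 -0.   ] tooly [-0.992 -0.13   0.001] pos [0.4707 0.1549 0.1366] t 2.7833 F [-0.8  -0.66  0.09] op 0.039989567878409106
```

View pics/w2.png

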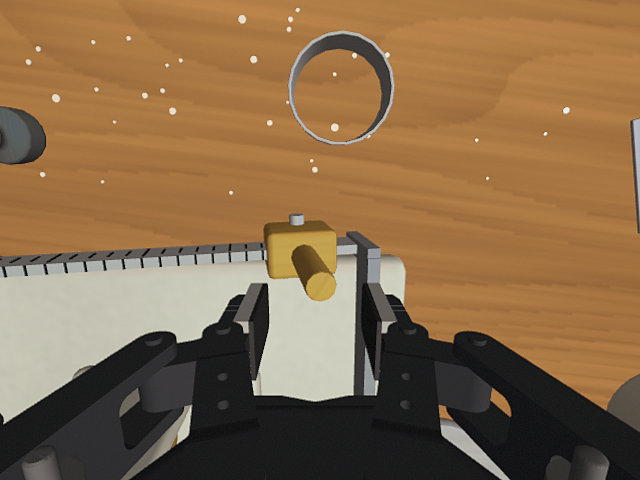

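Run:
```python
from h import *
z=dict(np.load('w2.npz'));d=z['d']
for uv in [(320,287),(321,284)]: print(d[uv[1],uv[0]],wpix(z,uv,depth=d[uv[1],uv[0]]))
m=bot.camera_model('wrist');I=np.linalg.inv(m['mount'])
for P in [(0,0,0),(0,.011,.02),(0,-.011,.02),(-.019,0,.02),(.015,0,0)]:
    c=I@np.array([*P,1]);print(P,c[0]/c[2]*m['fx']+m['cx'],c[1]/c[2]*m['fy']+m['cy'])
for uv in [(378,300),(255,300),(380,330)]: print(uv,(np.array(wpix(z,uv,depth=d[uv[1],uv[0]]))).round(4))
```

```text
0.16915928 [0.47075262 0.15670478 0.12017335]
0.16962466 [0.46949242 0.15702685 0.11936871]
(0, 0, 0) 315.9626364720905 297.8370678349627
(0, 0.011, 0.02) 362.7734682916198 274.16376631215957
(0, -0.011, 0.02) 360.9480494050424 320.77754961757046
(-0.019, 0, 0.02) 368.17644741695494 318.50308706796164
(0.015, 0, 0) 315.86208187479787 284.73576056670345
(378, 300) [0.4573 0.1756 0.1589]
(255, 300) [0.4634 0.1312 0.1583]
(380, 330) [0.4609 0.1742 0.1745]
```

```bash
cat >> h.py <<'E'
S0=np.array([0.6082,0.0614,0.150])
def tilt(name='scene',pr=True,sv=None):
    p,d=bot.camera(name)
    if sv: save(sv,p,(235,185,455,365),3.6)
    m=bot.camera_model(name);A=R.from_euler('xyz',m['attitude'],degrees=True).as_matrix()
    v,u=np.mgrid[:480,:640];ok=d>0
    c=np.stack([(u-m['cx'])/m['fx']*d,(v-m['cy'])/m['fy']*d,d],-1)@A.T+m['origin']
    q=c-[*S0[:2],0];a=S0[2]
    x=np.cos(a)*q[...,0]+np.sin(a)*q[...,1];y=-np.sin(a)*q[...,0]+np.cos(a)*q[...,1];z=q[...,2]
    rr=np.hypot(x-.02,y+.157)
    k=ok&(rr<.075)&(rr>.045)&(z>.12)&(z<.23)
    zz=np.median(z[k]);t=np.arcsin((.171-zz)/.16)
    o=bot.get_obs()
    print(name,'n',k.sum(),'spread',np.std(z[k]).round(4),'z',zz.round(4),'TILT',round(float(t),4),'t',round(o['time'],3),'tcp',o['ee_pos'].round(4),'F',o['wrist_force'].round(2))
    return t
E
python3 - <<'E'
from h import *
tilt();tilt('top')
E
```

```text
scene n 1521 spread 0.0113 z 0.2038 TILT -0.2066 t 2.833 tcp [0.4713 0.1551 0.1376] F [ 0.35 -0.39  0.75]
top n 1124 spread 0.0033 z 0.2028 TILT -0.2 t 2.883 tcp [0.4716 0.1552 0.138 ] F [ 0.24 -0.76 -0.3 ]
```

{"method": "play_rows", "body": {
  "rows": [
    [[2,0,0.1],-0.5,4.0],
    [[3.5,0,0.1],-0.5,4.0],
    [[4.2,0,0.1],-0.5,4.0],
    [[4.2,0,0.1],-0.5,4.0]
  ]
}}

```text
time: 3.22
ee_pos: [0.4705, 0.1558, 0.094]
tcp_rot: [101.9, 90.0, -160.0]
wrist_force: [-0.6, 0.1, 0.4]
opening: 0.04
```

Run:
```python
from h import *
wcam('w3');shift([.471,.155,.094],98.3)
tilt()
```

```text
shift [ 0.09  0.   -0.1 ] turn -0.26 toolz [-0.14  0.99  0.  ] tooly [-0.99 -0.14 -0.  ] pos [0.4709 0.156  0.0949] t 3.2667 F [-0.12  0.5   0.21] op 0.039928421503160026
scene n 1539 spread 0.0115 z 0.2039 TILT -0.2074 t 3.317 tcp [0.4712 0.1561 0.0955] F [1.09 0.35 0.88]
```

View pics/w3.png

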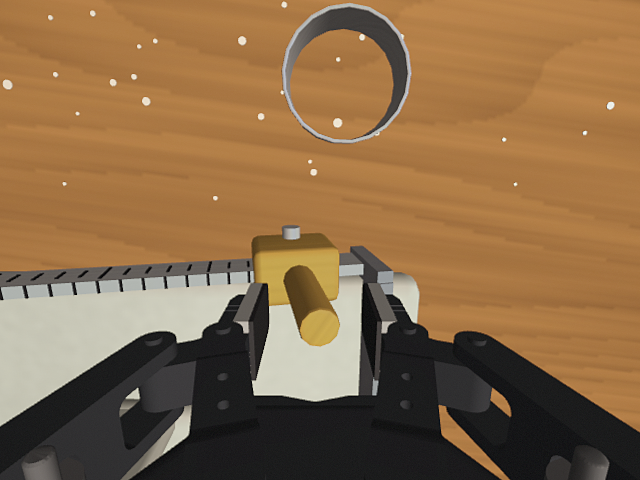

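{"method": "play_rows", "body": {
  "rows": [
    [[0,0,-0.3],-0.3,4.0],
    [[0,0,-0.6],-0.3,4.0],
    [[0,0,-0.8],-0.3,4.0],
    [[0,0,-0.9],-0.3,4.0],
    [[0,0,-1.0],-0.3,4.0],
    [[0,0,-1.1],-0.3,4.0],
    [[0,0,-1.2],-0.3,4.0],
    [[0,0,-1.3],-0.3,4.0],
    [[-0.1,0,-1.4],-0.3,4.0],
    [[-0.1,0,-1.5],-0.3,4.0],
    [[-0.1,0,-1.6],-0.3,4.0]
  ]
}}

```text
time: 4.23
ee_pos: [0.473, 0.14, 0.0953]
tcp_rot: [11.2, 90.0, 109.6]
wrist_force: [-0.8, 1.0, 0.8]
opening: 0.0399
```

Run:
```python
from h import *
wcam('w4')
tilt()
```

```text
scene n 1506 spread 0.0112 z 0.204 TILT -0.2075 t 4.333 tcp [0.473  0.14   0.0953] F [0.11 1.62 1.51]
```

View pics/w4.png

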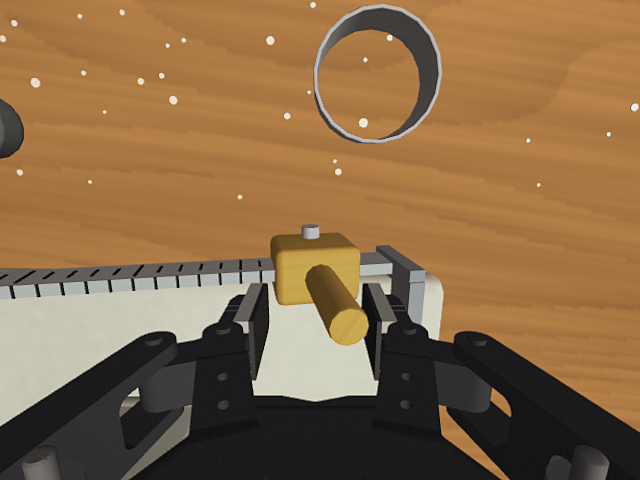

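{"method": "play_rows", "body": {
  "rows": [
    [[0,0,-0.1],0,4.0],
    [[0,0,-0.2],0,4.0],
    [[-0.1,0,-0.3],0,4.0],
    [[-0.1,0,-0.4],0,4.0],
    [[-0.1,0,-0.5],0,4.0],
    [[-0.1,0,-0.6],0,4.0],
    [[-0.2,0,-0.7],0,4.0],
    [[-0.2,0,-0.8],0,4.0],
    [[-0.2,0,-0.9],0,4.0],
    [[-0.2,0,-1.0],0,4.0]
  ]
}}

```text
time: 5.17
ee_pos: [0.4745, 0.1301, 0.0974]
tcp_rot: [-71.7, 90.0, 26.6]
wrist_force: [-0.2, 1.9, 1.2]
opening: 0.0401
```

Run:
```python
from h import *
tilt()
```

```text
scene n 1527 spread 0.0116 z 0.204 TILT -0.2077 t 5.217 tcp [0.4745 0.13   0.0974] F [ 0.45  0.93 -0.22]
```

{"method": "play_rows", "body": {
  "rows": [
    [[0,0,-0.1],0,4.0],
    [[0,0,-0.2],0,4.0],
    [[-0.1,0,-0.3],0,4.0],
    [[-0.1,0,-0.4],0,4.0],
    [[-0.1,0,-0.5],0,4.0],
    [[-0.1,0,-0.6],0,4.0],
    [[-0.1,0,-0.7],0,4.0],
    [[-0.2,0,-0.8],0,4.0],
    [[-0.2,0,-0.9],0,4.0],
    [[-0.2,0,-1.0],0,4.0]
  ]
}}

```text
time: 6.05
ee_pos: [0.4759, 0.1202, 0.0994]
tcp_rot: [-65.2, 90.0, 33.1]
wrist_force: [-0.2, 1.3, 0.3]
opening: 0.0399
```

Run:
```python
from h import *
tilt()
```

```text
scene n 1525 spread 0.0114 z 0.204 TILT -0.2078 t 6.1 tcp [0.4759 0.1201 0.0993] F [-0.41  1.52  0.88]
```

{"method": "play_rows", "body": {
  "rows": [
    [[0,0,-0.1],0,4.0],
    [[0,0,-0.2],0,4.0],
    [[-0.1,0,-0.3],0,4.0],
    [[-0.1,0,-0.4],0,4.0],
    [[-0.1,0,-0.5],0,4.0],
    [[-0.1,0,-0.6],0,4.0],
    [[-0.1,0,-0.7],0,4.0],
    [[-0.2,0,-0.8],0,4.0]
  ]
}}

```text
time: 6.77
ee_pos: [0.477, 0.1122, 0.1011]
tcp_rot: [103.4, 90.0, -158.3]
wrist_force: [-0.1, 1.5, -1.2]
opening: 0.04
```

Run:
```python
from h import *
tilt()
```

```text
scene n 1535 spread 0.0113 z 0.2039 TILT -0.2068 t 6.817 tcp [0.4771 0.1121 0.1014] F [ 0.16  1.27 -0.8 ]
```

{"method": "play_rows", "body": {
  "rows": [
    [[0,0,-0.1],0,4.0],
    [[0,0,-0.2],0,4.0],
    [[-0.1,0,-0.3],0,4.0],
    [[-0.1,0,-0.4],0,4.0],
    [[-0.1,0,-0.5],0,4.0],
    [[-0.1,0,-0.6],0,4.0],
    [[-0.1,0,-0.7],0,4.0],
    [[-0.2,0,-0.8],0,4.0],
    [[-0.2,0,-0.9],0,4.0],
    [[-0.2,0,-1.0],0,4.0]
  ]
}}

```text
time: 7.65
ee_pos: [0.4785, 0.1024, 0.1033]
tcp_rot: [-61.5, 90.0, 36.9]
wrist_force: [-0.1, 2.4, -0.0]
opening: 0.0402
```

Run:
```python
from h import *
tilt()
```

```text
scene n 1531 spread 0.0113 z 0.2038 TILT -0.2066 t 7.7 tcp [0.4786 0.1023 0.1033] F [-0.14  0.39  1.27]
```

{"method": "play_rows", "body": {
  "rows": [
    [[0,0,-0.1],0,4.0],
    [[0,0,-0.2],0,4.0],
    [[0,0,-0.3],0,4.0],
    [[-0.1,0,-0.4],0,4.0],
    [[-0.1,0,-0.5],0,4.0],
    [[-0.1,0,-0.6],0,4.0],
    [[-0.1,0,-0.7],0,4.0],
    [[-0.1,0,-0.8],0,4.0],
    [[-0.1,0,-0.9],0,4.0],
    [[-0.1,0,-1.0],0,4.0]
  ]
}}

```text
time: 8.53
ee_pos: [0.48, 0.0925, 0.1043]
tcp_rot: [-95.8, 90.0, 2.5]
wrist_force: [0.0, 3.0, 0.2]
opening: 0.04
```

Run:
```python
from h import *
tilt()
```

```text
scene n 1530 spread 0.0114 z 0.2038 TILT -0.2067 t 8.583 tcp [0.48   0.0924 0.1043] F [0.16 1.56 0.99]
```

{"method": "play_rows", "body": {
  "rows": [
    [[0,0,-0.1],0,4.0],
    [[0,0,-0.2],0,4.0],
    [[0,0,-0.3],0,4.0],
    [[-0.1,0,-0.4],0,4.0],
    [[-0.1,0,-0.5],0,4.0],
    [[-0.1,0,-0.6],0,4.0],
    [[-0.1,0,-0.7],0,4.0],
    [[-0.1,0,-0.8],0,4.0],
    [[-0.1,0,-0.9],0,4.0],
    [[-0.1,0,-1.0],0,4.0]
  ]
}}

```text
time: 9.42
ee_pos: [0.4815, 0.0826, 0.1053]
tcp_rot: [-91.6, 90.0, 6.7]
wrist_force: [-1.1, 1.4, 1.5]
opening: 0.0401
```

Run:
```python
from h import *
tilt()
```

```text
scene n 1529 spread 0.0115 z 0.2039 TILT -0.207 t 9.467 tcp [0.4815 0.0825 0.1053] F [-0.53  0.8   0.13]
```

{"method": "play_rows", "body": {
  "rows": [
    [[0,0,-0.1],0,4.0],
    [[0,0,-0.2],0,4.0],
    [[0,0,-0.3],0,4.0],
    [[-0.1,0,-0.4],0,4.0],
    [[-0.1,0,-0.5],0,4.0],
    [[-0.1,0,-0.6],0,4.0],
    [[-0.1,0,-0.7],0,4.0],
    [[-0.1,0,-0.8],0,4.0],
    [[-0.1,0,-0.9],0,4.0],
    [[-0.1,0,-1.0],0,4.0]
  ]
}}

```text
time: 10.3
ee_pos: [0.4829, 0.0727, 0.1063]
tcp_rot: [-84.6, 90.0, 13.7]
wrist_force: [-1.2, 1.4, 0.5]
opening: 0.0399
```

Run:
```python
from h import *
wcam('w5')
tilt()
```

```text
scene n 1515 spread 0.0111 z 0.204 TILT -0.2078 t 10.4 tcp [0.4829 0.0726 0.1063] F [-0.07  0.52  0.06]
```

View pics/w5.png

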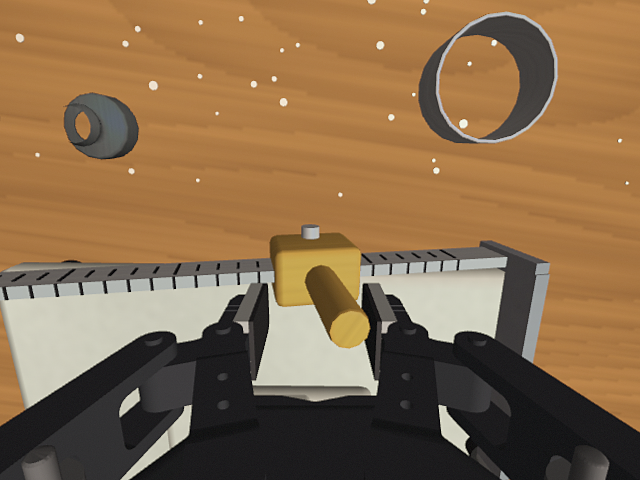

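The poise is now about 75 mm along, still seated between the pads and clear of both bar arms. The beam hasn't left its stop.

{"method": "play_rows", "body": {
  "rows": [
    [[0,0,-0.1],0,4.0],
    [[0,0,-0.2],0,4.0],
    [[0,0,-0.3],0,4.0],
    [[-0.1,0,-0.4],0,4.0],
    [[-0.1,0,-0.5],0,4.0],
    [[-0.1,0,-0.6],0,4.0],
    [[-0.1,0,-0.7],0,4.0],
    [[-0.1,0,-0.8],0,4.0],
    [[-0.1,0,-0.9],0,4.0],
    [[-0.1,0,-1.0],0,4.0]
  ]
}}

```text
time: 11.23
ee_pos: [0.4844, 0.0628, 0.1073]
tcp_rot: [-78.9, 90.0, 19.4]
wrist_force: [0.1, 1.8, -0.3]
opening: 0.0401
```

Run:
```python
from h import *
tilt()
```

```text
scene n 1518 spread 0.0114 z 0.2039 TILT -0.207 t 11.283 tcp [0.4844 0.0627 0.1073] F [-0.82  0.77  0.15]
```

{"method": "play_rows", "body": {
  "rows": [
    [[0,0,-0.1],0,4.0],
    [[0,0,-0.2],0,4.0],
    [[0,0,-0.3],0,4.0],
    [[-0.1,0,-0.4],0,4.0],
    [[-0.1,0,-0.5],0,4.0],
    [[-0.1,0,-0.6],0,4.0],
    [[-0.1,0,-0.7],0,4.0],
    [[-0.1,0,-0.8],0,4.0],
    [[-0.1,0,-0.9],0,4.0],
    [[-0.1,0,-1.0],0,4.0]
  ]
}}

```text
time: 12.12
ee_pos: [0.4858, 0.0529, 0.1083]
tcp_rot: [-73.8, 90.0, 24.6]
wrist_force: [0.2, 1.0, 0.7]
opening: 0.0405
```

Run:
```python
from h import *
tilt()
```

```text
scene n 1532 spread 0.0114 z 0.2039 TILT -0.2069 t 12.167 tcp [0.4858 0.0528 0.1083] F [-0.2   1.55  0.36]
```

{"method": "play_rows", "body": {
  "rows": [
    [[0,0,-0.1],0,4.0],
    [[0,0,-0.2],0,4.0],
    [[0,0,-0.3],0,4.0],
    [[-0.1,0,-0.4],0,4.0],
    [[-0.1,0,-0.5],0,4.0],
    [[-0.1,0,-0.6],0,4.0],
    [[-0.1,0,-0.7],0,4.0],
    [[-0.1,0,-0.8],0,4.0],
    [[-0.1,0,-0.9],0,4.0],
    [[-0.1,0,-1.0],0,4.0]
  ]
}}

```text
time: 13.0
ee_pos: [0.4873, 0.043, 0.1093]
tcp_rot: [-94.0, 90.0, 4.3]
wrist_force: [-0.9, 1.2, 1.2]
opening: 0.0401
```

Run:
```python
from h import *
tilt()
```

```text
scene n 1520 spread 0.0115 z 0.2039 TILT -0.2069 t 13.05 tcp [0.4873 0.0429 0.1093] F [-0.13  0.43  0.14]
```

{"method": "play_rows", "body": {
  "rows": [
    [[0,0,-0.1],0,4.0],
    [[0,0,-0.2],0,4.0],
    [[0,0,-0.3],0,4.0],
    [[-0.1,0,-0.4],0,4.0],
    [[-0.1,0,-0.5],0,4.0],
    [[-0.1,0,-0.6],0,4.0],
    [[-0.1,0,-0.7],0,4.0],
    [[-0.1,0,-0.8],0,4.0],
    [[-0.1,0,-0.9],0,4.0],
    [[-0.1,0,-1.0],0,4.0]
  ]
}}

```text
time: 13.88
ee_pos: [0.4887, 0.0331, 0.1103]
tcp_rot: [-101.1, 90.0, -2.8]
wrist_force: [-0.5, 1.2, 1.1]
opening: 0.0397
```

Run:
```python
from h import *
tilt()
```

```text
scene n 1529 spread 0.0115 z 0.2038 TILT -0.2062 t 13.933 tcp [0.4888 0.033  0.1103] F [-0.15  0.56 -0.06]
```

{"method": "play_rows", "body": {
  "rows": [
    [[0,0,-0.1],0,4.0],
    [[0,0,-0.2],0,4.0],
    [[0,0,-0.3],0,4.0],
    [[-0.1,0,-0.4],0,4.0],
    [[-0.1,0,-0.5],0,4.0],
    [[-0.1,0,-0.6],0,4.0],
    [[-0.1,0,-0.7],0,4.0],
    [[-0.1,0,-0.8],0,4.0],
    [[-0.1,0,-0.9],0,4.0],
    [[-0.1,0,-1.0],0,4.0]
  ]
}}

```text
time: 14.77
ee_pos: [0.4902, 0.0233, 0.1113]
tcp_rot: [-73.7, 90.0, 24.6]
wrist_force: [-0.0, 1.7, 1.1]
opening: 0.0402
```

Run:
```python
from h import *
tilt()
```

```text
scene n 1515 spread 0.0116 z 0.2039 TILT -0.2072 t 14.817 tcp [0.4902 0.0231 0.1113] F [-0.53 -0.08  0.68]
```

{"method": "play_rows", "body": {
  "rows": [
    [[0,0,-0.1],0,4.0],
    [[0,0,-0.2],0,4.0],
    [[0,0,-0.3],0,4.0],
    [[-0.1,0,-0.4],0,4.0],
    [[-0.1,0,-0.5],0,4.0],
    [[-0.1,0,-0.6],0,4.0],
    [[-0.1,0,-0.7],0,4.0],
    [[-0.1,0,-0.8],0,4.0]
  ]
}}

```text
time: 15.48
ee_pos: [0.4914, 0.0153, 0.1123]
tcp_rot: [-84.2, 90.0, 14.1]
wrist_force: [-1.4, 1.7, 1.3]
opening: 0.0401
```

Run:
```python
from h import *
tilt()
```

```text
scene n 1527 spread 0.0116 z 0.2039 TILT -0.2073 t 15.533 tcp [0.4914 0.0152 0.1123] F [ 0.09  0.58 -0.17]
```

{"method": "play_rows", "body": {
  "rows": [
    [[0,0,-0.1],0,4.0],
    [[0,0,-0.2],0,4.0],
    [[0,0,-0.3],0,4.0],
    [[-0.1,0,-0.4],0,4.0],
    [[-0.1,0,-0.5],0,4.0],
    [[-0.1,0,-0.6],0,4.0],
    [[-0.1,0,-0.7],0,4.0],
    [[-0.1,0,-0.8],0,4.0]
  ]
}}

```text
time: 16.2
ee_pos: [0.4925, 0.0074, 0.1134]
tcp_rot: [-90.0, 90.0, 8.3]
wrist_force: [-0.1, 2.0, 0.8]
opening: 0.0396
```

Run:
```python
from h import *
tilt(sv='s6');wcam('w6')
```

```text
scene n 1533 spread 0.0114 z 0.2038 TILT -0.2064 t 16.25 tcp [0.4925 0.0073 0.1133] F [ 0.66  1.71 -0.17]
```

View pics/w6.png

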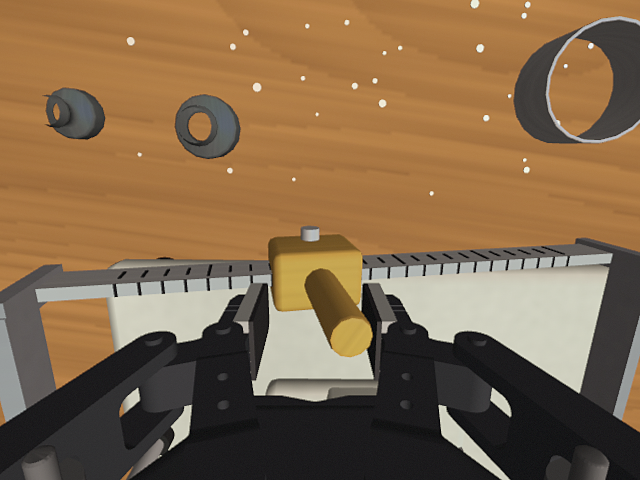

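View pics/s6.png

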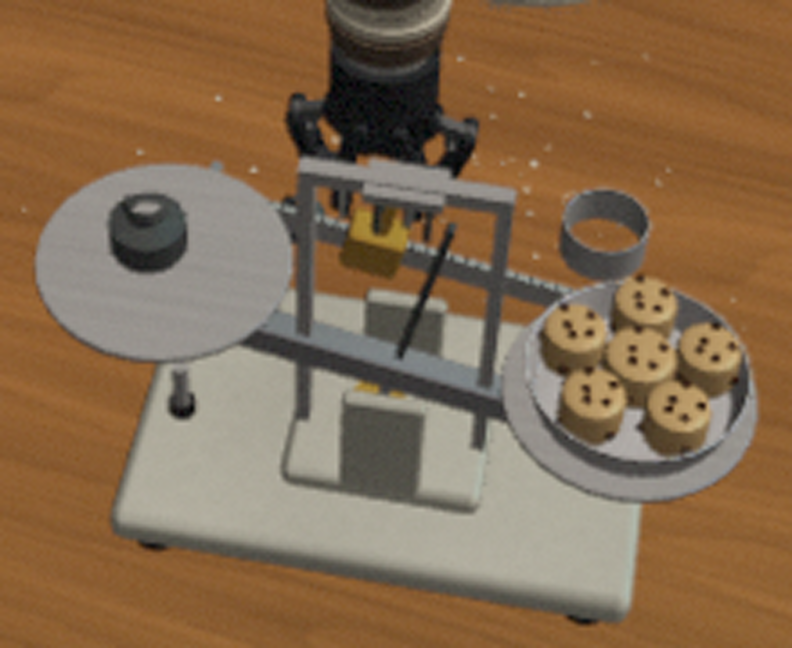

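The knob is still between the pads, a little past the middle of the bar, and the pointer is still hard over.

{"method": "play_rows", "body": {
  "rows": [
    [[0,0,-0.1],0,4.0],
    [[0,0,-0.2],0,4.0],
    [[0,0,-0.3],0,4.0],
    [[-0.1,0,-0.4],0,4.0],
    [[-0.1,0,-0.5],0,4.0],
    [[-0.1,0,-0.6],0,4.0],
    [[-0.1,0,-0.7],0,4.0],
    [[-0.1,0,-0.8],0,4.0]
  ]
}}

```text
time: 16.97
ee_pos: [0.4937, -0.0005, 0.1143]
tcp_rot: [-81.8, 90.0, 16.5]
wrist_force: [-0.5, 1.5, -0.4]
opening: 0.04
```

Run:
```python
from h import *
tilt()
```

```text
scene n 1516 spread 0.0114 z 0.2038 TILT -0.2065 t 17.017 tcp [ 0.4937 -0.0006  0.1143] F [-0.39  1.12  1.2 ]
```

{"method": "play_rows", "body": {
  "rows": [
    [[0,0,-0.1],0,4.0],
    [[0,0,-0.2],0,4.0],
    [[0,0,-0.3],0,4.0],
    [[-0.1,0,-0.4],0,4.0],
    [[-0.1,0,-0.5],0,4.0],
    [[-0.1,0,-0.6],0,4.0],
    [[-0.1,0,-0.7],0,4.0],
    [[-0.1,0,-0.8],0,4.0]
  ]
}}

```text
time: 17.68
ee_pos: [0.4948, -0.0084, 0.1153]
tcp_rot: [-80.6, 90.0, 17.8]
wrist_force: [-0.7, 1.5, 0.0]
opening: 0.04
```

Run:
```python
from h import *
tilt()
```

```text
scene n 1515 spread 0.0114 z 0.203 TILT -0.2014 t 17.733 tcp [ 0.4948 -0.0086  0.1153] F [-0.86  1.38 -0.03]
```

Lift-off has started, so I'll slow down and look more often.

{"method": "play_rows", "body": {
  "rows": [
    [[0,0,-0.07],0,4.0],
    [[0,0,-0.14],0,4.0],
    [[0,0,-0.21],0,4.0],
    [[0,0,-0.28],0,4.0],
    [[0,0,-0.35],0,4.0],
    [[0,0,-0.42],0,4.0]
  ]
}}

```text
time: 18.23
ee_pos: [0.4954, -0.0125, 0.1153]
tcp_rot: [95.0, 90.0, -166.6]
wrist_force: [-0.0, 2.1, -1.0]
opening: 0.0399
```

Run:
```python
from h import *
tilt()
```

```text
scene n 1516 spread 0.011 z 0.1993 TILT -0.1777 t 18.283 tcp [ 0.4954 -0.0126  0.1153] F [ 0.19  0.5  -0.11]
```

{"method": "play_rows", "body": {
  "rows": [
    [[0,0,-0.07],0,4.0],
    [[0,0,-0.14],0,4.0],
    [[0,0,-0.21],0,4.0],
    [[0,0,-0.28],0,4.0]
  ]
}}

```text
time: 18.62
ee_pos: [0.4958, -0.0153, 0.1153]
tcp_rot: [69.5, 90.0, 167.8]
wrist_force: [-0.2, 0.4, -0.5]
opening: 0.0399
```

Run:
```python
from h import *
tilt()
```

```text
scene n 1511 spread 0.0108 z 0.1974 TILT -0.1661 t 18.667 tcp [ 0.4958 -0.0154  0.1153] F [-0.65  1.19 -0.23]
```

{"method": "play_rows", "body": {
  "rows": [
    [[0,0,-0.07],0,4.0],
    [[0,0,-0.14],0,4.0],
    [[0,0,-0.21],0,4.0],
    [[0,0,-0.28],0,4.0]
  ]
}}

```text
time: 19.0
ee_pos: [0.4962, -0.0181, 0.1153]
tcp_rot: [50.6, 90.0, 148.9]
wrist_force: [-0.3, 0.1, -0.7]
opening: 0.04
```

Run:
```python
from h import *
tilt()
```

```text
scene n 1501 spread 0.0107 z 0.196 TILT -0.1567 t 19.05 tcp [ 0.4962 -0.0182  0.1153] F [ 0.23  1.58 -0.43]
```

{"method": "play_rows", "body": {
  "rows": [
    [[0,0,-0.07],0,4.0],
    [[0,0,-0.14],0,4.0],
    [[0,0,-0.21],0,4.0],
    [[0,0,-0.28],0,4.0]
  ]
}}

```text
time: 19.38
ee_pos: [0.4966, -0.0209, 0.1153]
tcp_rot: [85.2, 90.0, -176.4]
wrist_force: [-0.9, 0.9, -0.1]
opening: 0.0399
```

Run:
```python
from h import *
tilt()
```

```text
scene n 1493 spread 0.0106 z 0.1942 TILT -0.1458 t 19.433 tcp [ 0.4966 -0.021   0.1153] F [-1.01  0.6  -0.86]
```

Run:
```python
from h import *
wcam('w7');z=dict(np.load('w7.npz'));d=z['d']
tilt()
```

```text
scene n 1493 spread 0.0102 z 0.194 TILT -0.1442 t 19.533 tcp [ 0.4966 -0.0209  0.1153] F [ 0.22  0.96 -0.35]
```

View pics/w7.png

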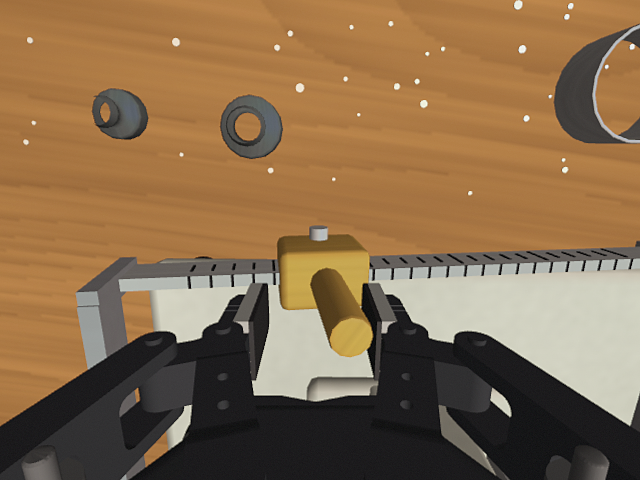

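{"method": "play_rows", "body": {
  "rows": [
    [[0,0,0.3],0,4.0],
    [[0,0,0.5],0,4.0],
    [[0,0,0.5],0,4.0]
  ]
}}

```text
time: 19.78
ee_pos: [0.4959, -0.0155, 0.1154]
tcp_rot: [-122.4, 90.0, -24.1]
wrist_force: [0.4, -0.6, 0.0]
opening: 0.0398
```

Run:
```python
from h import *
tilt()
```

```text
scene n 1503 spread 0.0106 z 0.1946 TILT -0.1483 t 19.833 tcp [ 0.4959 -0.0156  0.1154] F [-0.28  0.08 -0.05]
```

{"method": "play_rows", "body": {
  "rows": [
    [[0,0,0],0,4.0],
    [[0,0,0],0,4.0],
    [[0,0,0],0,4.0]
  ]
}}

```text
time: 20.08
ee_pos: [0.4959, -0.0159, 0.1153]
tcp_rot: [-174.4, 90.0, -76.1]
wrist_force: [0.1, 0.2, 0.2]
opening: 0.0399
```

Run:
```python
from h import *
tilt()
```

```text
scene n 1513 spread 0.0107 z 0.1983 TILT -0.1714 t 20.133 tcp [ 0.4959 -0.0159  0.1153] F [0.33 1.12 0.17]
```

{"method": "play_rows", "body": {
  "rows": [
    [[0,0,0],0,4.0],
    [[0,0,0],0,4.0],
    [[0,0,0],0,4.0]
  ]
}}

```text
time: 20.38
ee_pos: [0.4959, -0.0159, 0.1153]
tcp_rot: [-125.1, 90.0, -26.8]
wrist_force: [-0.4, -0.8, 0.2]
opening: 0.0402
```

Run:
```python
from h import *
tilt();wcam('w8')
```

```text
scene n 1505 spread 0.0113 z 0.203 TILT -0.2016 t 20.433 tcp [ 0.4959 -0.0159  0.1153] F [ 0.24  0.27 -0.4 ]
```

View pics/w8.png

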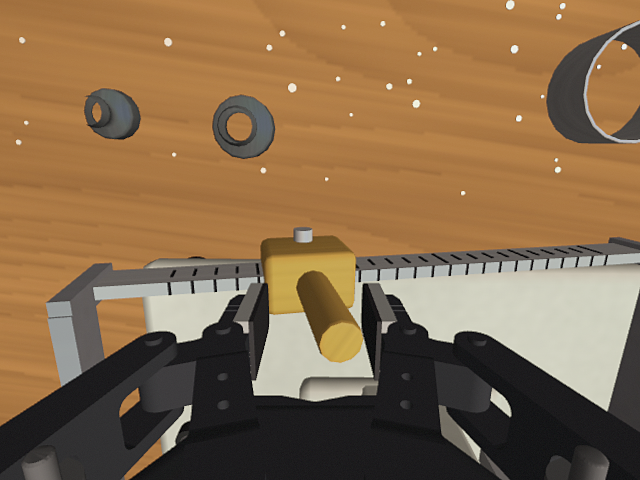

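{"method": "play_rows", "body": {
  "rows": [
    [[0.1,0,-0.3],0,4.0],
    [[0.2,0,-0.4],0,4.0],
    [[0.3,0,-0.5],0,4.0],
    [[0.3,0,-0.6],0,4.0],
    [[0.3,0,-0.7],0,4.0],
    [[0.3,0,-0.8],0,4.0],
    [[0.3,0,-0.9],0,4.0],
    [[0.3,0,-1.0],0,4.0],
    [[0.3,0,-1.1],0,4.0]
  ]
}}

```text
time: 21.23
ee_pos: [0.4975, -0.0268, 0.1123]
tcp_rot: [-107.1, 90.0, -8.8]
wrist_force: [-0.4, 1.0, -0.6]
opening: 0.0402
```

Run:
```python
from h import *
tilt()
```

```text
scene n 1484 spread 0.0099 z 0.1878 TILT -0.1051 t 21.283 tcp [ 0.4975 -0.027   0.1123] F [ 0.17 -0.31 -0.21]
```

{"method": "play_rows", "body": {
  "rows": [
    [[0,0,-0.1],0,4.0],
    [[0,0,-0.2],0,4.0],
    [[0,0,-0.3],0,4.0],
    [[0,0,-0.4],0,4.0],
    [[0,0,-0.5],0,4.0],
    [[0,0,-0.6],0,4.0]
  ]
}}

```text
time: 21.78
ee_pos: [0.4984, -0.0328, 0.1123]
tcp_rot: [2.2, 90.0, 100.5]
wrist_force: [-0.1, 0.7, 0.3]
opening: 0.0401
```

Run:
```python
from h import *
tilt()
```

```text
scene n 1476 spread 0.0089 z 0.1829 TILT -0.0744 t 21.833 tcp [ 0.4984 -0.0329  0.1123] F [-0.56  1.14 -0.04]
```

Now I'll back off and watch the free swing to find the equilibrium.

{"method": "play_rows", "body": {
  "rows": [
    [[0,0,0.4],0,4.0],
    [[0,0,0.7],0,4.0],
    [[0,0,0.7],0,4.0]
  ]
}}

```text
time: 22.08
ee_pos: [0.4973, -0.0252, 0.1123]
tcp_rot: [-97.3, 90.0, 1.0]
wrist_force: [0.1, 0.5, 0.3]
opening: 0.04
```

Run:
```python
from h import *
tilt()
```

```text
scene n 1476 spread 0.0089 z 0.1834 TILT -0.0775 t 22.133 tcp [ 0.4973 -0.0254  0.1123] F [-0.61  0.42  0.23]
```

{"method": "play_rows", "body": {
  "rows": [
    [[0,0,0],0,4.0],
    [[0,0,0],0,4.0],
    [[0,0,0],0,4.0]
  ]
}}

```text
time: 22.38
ee_pos: [0.4974, -0.0258, 0.1123]
tcp_rot: [-124.1, 90.0, -25.7]
wrist_force: [0.8, 0.7, 0.5]
opening: 0.0402
```

Run:
```python
from h import *
tilt()
```

```text
scene n 1470 spread 0.0095 z 0.1859 TILT -0.0931 t 22.433 tcp [ 0.4974 -0.0258  0.1123] F [-0.39  0.62 -0.48]
```

{"method": "play_rows", "body": {
  "rows": [
    [[0,0,0],0,4.0],
    [[0,0,0],0,4.0],
    [[0,0,0],0,4.0]
  ]
}}

```text
time: 22.68
ee_pos: [0.4973, -0.0258, 0.1123]
tcp_rot: [49.8, 90.0, 148.1]
wrist_force: [-0.4, 0.6, 0.6]
opening: 0.0397
```

Run:
```python
from h import *
tilt()
```

```text
scene n 1495 spread 0.0098 z 0.1888 TILT -0.1114 t 22.733 tcp [ 0.4973 -0.0258  0.1123] F [-0.35  0.41 -0.46]
```

{"method": "play_rows", "body": {
  "rows": [
    [[0,0,0],0,4.0],
    [[0,0,0],0,4.0],
    [[0,0,0],0,4.0]
  ]
}}

```text
time: 22.98
ee_pos: [0.4973, -0.0258, 0.1123]
tcp_rot: [-157.1, 90.0, -58.8]
wrist_force: [0.1, -0.1, 0.2]
opening: 0.0401
```

Run:
```python
from h import *
tilt();wcam('w9')
```

```text
scene n 1503 spread 0.0103 z 0.1913 TILT -0.1272 t 23.033 tcp [ 0.4973 -0.0257  0.1123] F [-0.71  0.28 -0.67]
```

View pics/w9.png

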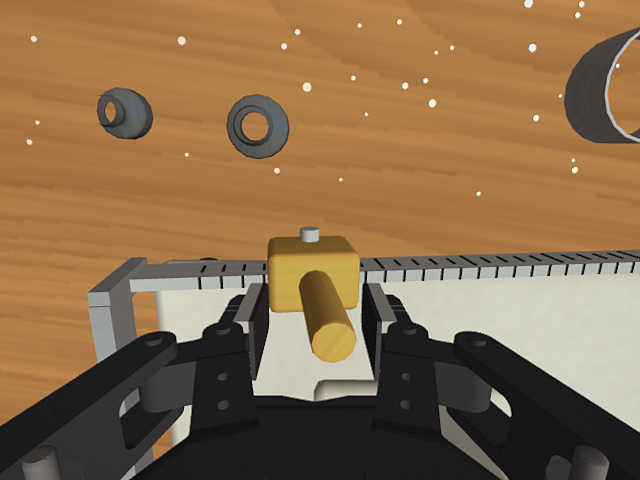

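{"method": "play_rows", "body": {
  "rows": [
    [[0,0,0],0,4.0],
    [[0,0,0],0,4.0],
    [[0,0,0],0,4.0],
    [[0,0,0],0,4.0],
    [[0,0,0],0,4.0],
    [[0,0,0],0,4.0],
    [[0,0,0],0,4.0],
    [[0,0,0],0,4.0],
    [[0,0,0],0,4.0],
    [[0,0,0],0,4.0],
    [[0,0,0],0,4.0],
    [[0,0,0],0,4.0]
  ]
}}

```text
time: 24.08
ee_pos: [0.4974, -0.0257, 0.1123]
tcp_rot: [-81.5, 90.0, 16.9]
wrist_force: [0.8, -0.2, 0.1]
opening: 0.0399
```

Run:
```python
from h import *
tilt()
```

```text
scene n 1500 spread 0.0095 z 0.1866 TILT -0.0979 t 24.133 tcp [ 0.4973 -0.0257  0.1123] F [-1.33 -0.23 -0.38]
```

{"method": "play_rows", "body": {
  "rows": [
    [[0,0,0],0,4.0],
    [[0,0,-0.1],0,4.0],
    [[0,0,-0.3],0,4.0],
    [[0,0,-0.5],0,4.0],
    [[0,0,-0.6],0,4.0],
    [[0,0,-0.65],0,4.0],
    [[0,0,-0.7],0,4.0],
    [[0,0,-0.74],0,4.0],
    [[0,0,-0.78],0,4.0],
    [[0,0,-0.82],0,4.0],
    [[0,0,-0.86],0,4.0],
    [[0,0,-0.9],0,4.0]
  ]
}}

```text
time: 25.13
ee_pos: [0.4986, -0.0346, 0.1122]
tcp_rot: [44.2, 90.0, 142.5]
wrist_force: [-0.2, 1.3, -0.4]
opening: 0.0402
```

Run:
```python
from h import *
tilt()
```

```text
scene n 1495 spread 0.0089 z 0.1835 TILT -0.0782 t 25.183 tcp [ 0.4987 -0.0347  0.1123] F [ 0.42 -0.12 -0.52]
```

{"method": "play_rows", "body": {
  "rows": [
    [[0,0,-0.04],0,4.0],
    [[0,0,-0.09],0,4.0],
    [[0,0,-0.14],0,4.0],
    [[0,0,-0.18],0,4.0],
    [[0,0,-0.23],0,4.0],
    [[0,0,-0.28],0,4.0],
    [[0,0,-0.33],0,4.0],
    [[0,0,-0.38],0,4.0],
    [[0,0,-0.42],0,4.0],
    [[0,0,-0.46],0,4.0]
  ]
}}

```text
time: 26.02
ee_pos: [0.4993, -0.0392, 0.1123]
tcp_rot: [44.1, 90.0, 142.4]
wrist_force: [-0.6, 1.6, -0.5]
opening: 0.0399
```

Run:
```python
from h import *
tilt()
```

```text
scene n 1470 spread 0.0087 z 0.1823 TILT -0.071 t 26.067 tcp [ 0.4993 -0.0393  0.1123] F [-0.19  1.38  0.28]
```

{"method": "play_rows", "body": {
  "rows": [
    [[0,0,-0.04],0,4.0],
    [[0,0,-0.09],0,4.0],
    [[0,0,-0.14],0,4.0],
    [[0,0,-0.18],0,4.0],
    [[0,0,-0.23],0,4.0],
    [[0,0,-0.28],0,4.0]
  ]
}}

```text
time: 26.57
ee_pos: [0.4997, -0.042, 0.1123]
tcp_rot: [-125.9, 90.0, -27.5]
wrist_force: [-0.1, 0.7, -0.3]
opening: 0.04
```

Run:
```python
from h import *
tilt()
```

```text
scene n 1466 spread 0.008 z 0.1811 TILT -0.0632 t 26.617 tcp [ 0.4998 -0.0421  0.1123] F [-1.24 -0.88  0.13]
```

{"method": "play_rows", "body": {
  "rows": [
    [[0,0,-0.06],0,4.0],
    [[0,0,-0.12],0,4.0],
    [[0,0,-0.18],0,4.0],
    [[0,0,-0.24],0,4.0],
    [[0,0,-0.3],0,4.0],
    [[0,0,-0.36],0,4.0]
  ]
}}

```text
time: 27.12
ee_pos: [0.5003, -0.0456, 0.1123]
tcp_rot: [-110.5, 90.0, -12.1]
wrist_force: [0.0, 0.0, -1.4]
opening: 0.0397
```

Run:
```python
from h import *
tilt()
```

```text
scene n 1448 spread 0.0076 z 0.1775 TILT -0.0407 t 27.167 tcp [ 0.5003 -0.0457  0.1123] F [-0.32  0.15  0.59]
```

{"method": "play_rows", "body": {
  "rows": [
    [[0,0,0.3],0,4.0],
    [[0,0,0.7],0,4.0],
    [[0,0,0.7],0,4.0]
  ]
}}

```text
time: 27.42
ee_pos: [0.4992, -0.0381, 0.1123]
tcp_rot: [-44.4, 90.0, 54.0]
wrist_force: [-0.2, -0.3, 0.2]
opening: 0.0399
```

Run:
```python
from h import *
tilt()
```

```text
scene n 1449 spread 0.0066 z 0.174 TILT -0.0187 t 27.467 tcp [ 0.4992 -0.0382  0.1123] F [-0.45  0.06 -0.65]
```

{"method": "play_rows", "body": {
  "rows": [
    [[0,0,0],0,4.0],
    [[0,0,0],0,4.0],
    [[0,0,0],0,4.0],
    [[0,0,0],0,4.0]
  ]
}}

```text
time: 27.8
ee_pos: [0.4992, -0.0387, 0.1123]
tcp_rot: [167.5, 90.0, -94.1]
wrist_force: [0.5, -0.3, 1.2]
opening: 0.0397
```

Run:
```python
from h import *
tilt()
```

```text
scene n 1444 spread 0.0052 z 0.1686 TILT 0.0148 t 27.85 tcp [ 0.4992 -0.0386  0.1123] F [ 0.7  -0.56 -0.48]
```

{"method": "play_rows", "body": {
  "rows": [
    [[0,0,0],0,4.0],
    [[0,0,0],0,4.0],
    [[0,0,0],0,4.0],
    [[0,0,0],0,4.0]
  ]
}}

```text
time: 28.18
ee_pos: [0.4992, -0.0386, 0.1123]
tcp_rot: [59.4, 90.0, 157.8]
wrist_force: [0.4, 0.0, 0.2]
opening: 0.0399
```

Run:
```python
from h import *
tilt()
```

```text
scene n 1445 spread 0.0044 z 0.1657 TILT 0.0334 t 28.233 tcp [ 0.4992 -0.0386  0.1123] F [-0.02  0.09  0.07]
```

{"method": "play_rows", "body": {
  "rows": [
    [[0,0,0],0,4.0],
    [[0,0,0],0,4.0],
    [[0,0,0],0,4.0],
    [[0,0,0],0,4.0]
  ]
}}

```text
time: 28.57
ee_pos: [0.4993, -0.0386, 0.1123]
tcp_rot: [-126.8, 90.0, -28.4]
wrist_force: [-1.3, 0.7, -0.7]
opening: 0.0402
```

Run:
```python
from h import *
tilt();wcam('w10')
```

```text
scene n 1444 spread 0.0052 z 0.1671 TILT 0.0243 t 28.617 tcp [ 0.4992 -0.0386  0.1123] F [0.87 0.17 0.15]
```

View pics/w10.png

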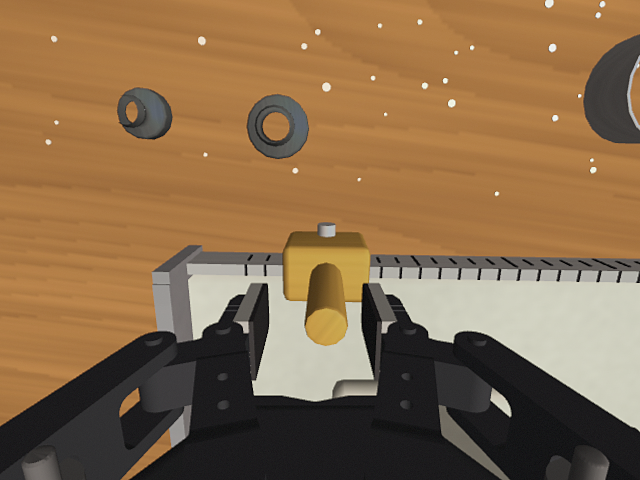

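The beam floats with its centre close to zero and about 0.04 rad of swing, and the knob is free between the pads. I'll lift straight off.

{"method": "play_rows", "body": {
  "rows": [
    [[-0.5,0,0],0,4.0],
    [[-1.5,0,0],0,4.0],
    [[-3,0,0],0,4.0],
    [[-5,0,0],0,4.0],
    [[-8,0,0],0,4.0],
    [[-11,0,0],0,4.0],
    [[-13,0,0],0,4.0],
    [[-13,0,0],0,4.0]
  ]
}}

```text
time: 29.33
ee_pos: [0.5004, -0.0387, 0.2479]
tcp_rot: [-103.0, 89.6, -4.7]
wrist_force: [1.3, -0.5, 1.0]
opening: 0.0403
```

Run:
```python
from h import *
tilt()
```

```text
scene n 1462 spread 0.0071 z 0.1759 TILT -0.0308 t 29.383 tcp [ 0.5001 -0.0387  0.2454] F [ 0.07 -0.25 -1.23]
```

{"method": "play_rows", "body": {
  "rows": [
    [[0,4,0],0,4.0],
    [[0,8,0],0,4.0],
    [[0,10,0],0,4.0],
    [[0,10,0],0,4.0]
  ]
}}

```text
time: 29.72
ee_pos: [0.3972, -0.0534, 0.2425]
tcp_rot: [103.8, 90.0, -157.9]
wrist_force: [0.2, -0.8, 0.1]
opening: 0.0398
```

Run:
```python
from h import *
tilt()
```

```text
scene n 1447 spread 0.0078 z 0.1772 TILT -0.0388 t 29.767 tcp [ 0.399  -0.0533  0.2424] F [ 0.47 -1.34  0.43]
```

{"method": "play_rows", "body": {
  "rows": [
    [[0,0,0],0,4.0],
    [[0,0,0],0,4.0],
    [[0,0,0],0,4.0],
    [[0,0,0],0,4.0]
  ]
}}

```text
time: 30.1
ee_pos: [0.4008, -0.053, 0.2418]
tcp_rot: [73.8, 89.9, 172.2]
wrist_force: [0.1, 0.3, -0.3]
opening: 0.04
```

Run:
```python
from h import *
tilt()
```

```text
scene n 1459 spread 0.0072 z 0.1748 TILT -0.024 t 30.15 tcp [ 0.4007 -0.053   0.2419] F [-0.23 -0.46 -0.86]
```

{"method": "play_rows", "body": {
  "rows": [
    [[0,0,0],0,4.0],
    [[0,0,0],0,4.0],
    [[0,0,0],0,4.0],
    [[0,0,0],0,4.0]
  ]
}}

```text
time: 30.48
ee_pos: [0.4004, -0.0531, 0.2423]
tcp_rot: [59.8, 90.0, 158.1]
wrist_force: [0.6, 0.2, -0.1]
opening: 0.0399
```

Run:
```python
from h import *
tilt()
```

```text
scene n 1458 spread 0.0057 z 0.1703 TILT 0.0042 t 30.533 tcp [ 0.4003 -0.0531  0.2423] F [-0.22  0.06  0.54]
```

{"method": "play_rows", "body": {
  "rows": [
    [[0,0,0],0,4.0],
    [[0,0,0],0,4.0],
    [[0,0,0],0,4.0],
    [[0,0,0],0,4.0]
  ]
}}

```text
time: 30.87
ee_pos: [0.4003, -0.0531, 0.2423]
tcp_rot: [-109.7, 90.0, -11.3]
wrist_force: [-0.3, -1.1, 0.2]
opening: 0.0401
```

Run:
```python
from h import *
tilt(sv='s11')
```

```text
scene n 1439 spread 0.0055 z 0.1673 TILT 0.0233 t 30.917 tcp [ 0.4003 -0.0531  0.2423] F [-0.18 -0.4   0.2 ]
```

View pics/s11.png

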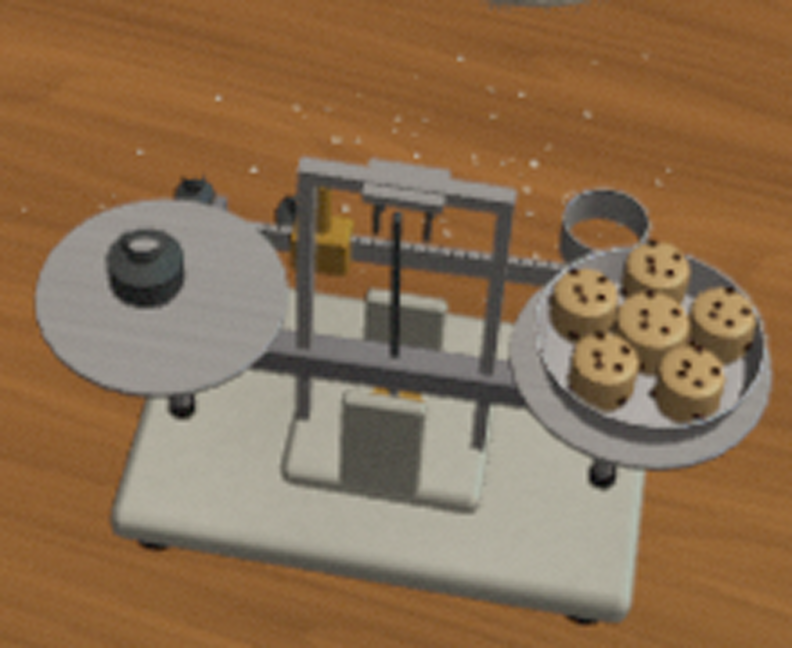

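The pointer at (397,215) is between the studs at (376,215) and (428,225), and the hand is clear. I'll wait for the swing to die down.

{"method": "play_rows", "body": {
  "rows": [
    [[0,0,0],0,4.0],
    [[0,0,0],0,4.0],
    [[0,0,0],0,4.0],
    [[0,0,0],0,4.0],
    [[0,0,0],0,4.0],
    [[0,0,0],0,4.0],
    [[0,0,0],0,4.0],
    [[0,0,0],0,4.0],
    [[0,0,0],0,4.0],
    [[0,0,0],0,4.0],
    [[0,0,0],0,4.0],
    [[0,0,0],0,4.0]
  ]
}}

```text
time: 31.92
ee_pos: [0.4003, -0.0531, 0.2423]
tcp_rot: [-10.1, 90.0, 88.3]
wrist_force: [-0.2, 0.6, -1.6]
opening: 0.0402
```

{"method": "play_rows", "body": {
  "rows": [
    [[0,0,0],0,4.0],
    [[0,0,0],0,4.0],
    [[0,0,0],0,4.0],
    [[0,0,0],0,4.0],
    [[0,0,0],0,4.0],
    [[0,0,0],0,4.0],
    [[0,0,0],0,4.0],
    [[0,0,0],0,4.0],
    [[0,0,0],0,4.0],
    [[0,0,0],0,4.0],
    [[0,0,0],0,4.0],
    [[0,0,0],0,4.0]
  ]
}}

```text
time: 32.92
ee_pos: [0.4003, -0.0531, 0.2423]
tcp_rot: [-98.7, 90.0, -0.4]
wrist_force: [-1.3, -0.3, -0.4]
opening: 0.04
```

{"method": "play_rows", "body": {
  "rows": [
    [[0,0,0],0,4.0],
    [[0,0,0],0,4.0],
    [[0,0,0],0,4.0],
    [[0,0,0],0,4.0],
    [[0,0,0],0,4.0],
    [[0,0,0],0,4.0],
    [[0,0,0],0,4.0],
    [[0,0,0],0,4.0],
    [[0,0,0],0,4.0],
    [[0,0,0],0,4.0],
    [[0,0,0],0,4.0],
    [[0,0,0],0,4.0]
  ]
}}

```text
time: 33.92
ee_pos: [0.4003, -0.0531, 0.2423]
tcp_rot: [88.4, 90.0, -173.3]
wrist_force: [0.6, 0.2, 1.1]
opening: 0.0399
```

{"method": "play_rows", "body": {
  "rows": [
    [[0,0,0],0,4.0],
    [[0,0,0],0,4.0],
    [[0,0,0],0,4.0],
    [[0,0,0],0,4.0],
    [[0,0,0],0,4.0],
    [[0,0,0],0,4.0],
    [[0,0,0],0,4.0],
    [[0,0,0],0,4.0],
    [[0,0,0],0,4.0],
    [[0,0,0],0,4.0],
    [[0,0,0],0,4.0],
    [[0,0,0],0,4.0]
  ]
}}

```text
time: 34.92
ee_pos: [0.4003, -0.0531, 0.2423]
tcp_rot: [-30.9, 90.0, 67.5]
wrist_force: [0.0, -1.0, -0.7]
opening: 0.0401
```

{"method": "play_rows", "body": {
  "rows": [
    [[0,0,0],0,4.0],
    [[0,0,0],0,4.0],
    [[0,0,0],0,4.0],
    [[0,0,0],0,4.0],
    [[0,0,0],0,4.0],
    [[0,0,0],0,4.0],
    [[0,0,0],0,4.0],
    [[0,0,0],0,4.0],
    [[0,0,0],0,4.0],
    [[0,0,0],0,4.0],
    [[0,0,0],0,4.0],
    [[0,0,0],0,4.0]
  ]
}}

```text
time: 35.92
ee_pos: [0.4003, -0.0531, 0.2423]
tcp_rot: [-134.0, 90.0, -35.7]
wrist_force: [0.5, -0.5, -0.9]
opening: 0.04
```

{"method": "play_rows", "body": {
  "rows": [
    [[0,0,0],0,4.0],
    [[0,0,0],0,4.0],
    [[0,0,0],0,4.0],
    [[0,0,0],0,4.0],
    [[0,0,0],0,4.0],
    [[0,0,0],0,4.0],
    [[0,0,0],0,4.0],
    [[0,0,0],0,4.0],
    [[0,0,0],0,4.0],
    [[0,0,0],0,4.0],
    [[0,0,0],0,4.0],
    [[0,0,0],0,4.0]
  ]
}}

```text
time: 36.92
ee_pos: [0.4003, -0.0531, 0.2423]
tcp_rot: [-107.8, 90.0, -9.5]
wrist_force: [-0.1, 0.8, 1.1]
opening: 0.0404
```

{"method": "play_rows", "body": {
  "rows": [
    [[0,0,0],0,4.0],
    [[0,0,0],0,4.0],
    [[0,0,0],0,4.0],
    [[0,0,0],0,4.0],
    [[0,0,0],0,4.0],
    [[0,0,0],0,4.0],
    [[0,0,0],0,4.0],
    [[0,0,0],0,4.0],
    [[0,0,0],0,4.0],
    [[0,0,0],0,4.0],
    [[0,0,0],0,4.0],
    [[0,0,0],0,4.0]
  ]
}}

```text
time: 37.92
ee_pos: [0.4003, -0.0531, 0.2423]
tcp_rot: [-109.7, 90.0, -11.4]
wrist_force: [0.5, 0.8, -0.2]
opening: 0.0396
```

{"method": "play_rows", "body": {
  "rows": [
    [[0,0,0],0,4.0],
    [[0,0,0],0,4.0],
    [[0,0,0],0,4.0],
    [[0,0,0],0,4.0],
    [[0,0,0],0,4.0],
    [[0,0,0],0,4.0],
    [[0,0,0],0,4.0],
    [[0,0,0],0,4.0],
    [[0,0,0],0,4.0],
    [[0,0,0],0,4.0],
    [[0,0,0],0,4.0],
    [[0,0,0],0,4.0]
  ]
}}

```text
time: 38.92
ee_pos: [0.4003, -0.0531, 0.2423]
tcp_rot: [-112.1, 90.0, -13.7]
wrist_force: [-0.2, -0.2, 0.1]
opening: 0.0402
```

{"method": "play_rows", "body": {
  "rows": [
    [[0,0,0],0,4.0],
    [[0,0,0],0,4.0],
    [[0,0,0],0,4.0],
    [[0,0,0],0,4.0],
    [[0,0,0],0,4.0],
    [[0,0,0],0,4.0],
    [[0,0,0],0,4.0],
    [[0,0,0],0,4.0],
    [[0,0,0],0,4.0],
    [[0,0,0],0,4.0],
    [[0,0,0],0,4.0],
    [[0,0,0],0,4.0]
  ]
}}

```text
time: 39.92
ee_pos: [0.4003, -0.0531, 0.2423]
tcp_rot: [24.9, 90.0, 123.3]
wrist_force: [0.2, -0.0, -0.5]
opening: 0.0397
```

{"method": "play_rows", "body": {
  "rows": [
    [[0,0,0],0,4.0],
    [[0,0,0],0,4.0],
    [[0,0,0],0,4.0],
    [[0,0,0],0,4.0],
    [[0,0,0],0,4.0],
    [[0,0,0],0,4.0],
    [[0,0,0],0,4.0],
    [[0,0,0],0,4.0],
    [[0,0,0],0,4.0],
    [[0,0,0],0,4.0],
    [[0,0,0],0,4.0],
    [[0,0,0],0,4.0]
  ]
}}

```text
time: 40.92
ee_pos: [0.4003, -0.0531, 0.2423]
tcp_rot: [-69.6, 90.0, 28.8]
wrist_force: [-0.1, -0.1, 0.3]
opening: 0.0402
```

Run:
```python
from h import *
for i in range(56):
    if i%6==0: tilt()
    else: bot.camera('top')
```

```text
scene n 1447 spread 0.0064 z 0.1735 TILT -0.0159 t 40.967 tcp [ 0.4003 -0.0531  0.2423] F [0.14 0.53 0.62]
scene n 1465 spread 0.0064 z 0.173 TILT -0.0124 t 41.267 tcp [ 0.4003 -0.0531  0.2423] F [-0.72 -0.66  0.65]
scene n 1450 spread 0.0065 z 0.172 TILT -0.0062 t 41.567 tcp [ 0.4003 -0.0531  0.2423] F [-0.05 -0.09  0.38]
scene n 1441 spread 0.0061 z 0.1709 TILT 0.0006 t 41.867 tcp [ 0.4003 -0.0531  0.2423] F [-0.22  0.39  0.31]
scene n 1436 spread 0.0059 z 0.1703 TILT 0.0042 t 42.167 tcp [ 0.4003 -0.0531  0.2423] F [ 0.72 -0.48  0.01]
scene n 1453 spread 0.0059 z 0.1704 TILT 0.0035 t 42.467 tcp [ 0.4003 -0.0531  0.2423] F [ 0.24 -0.18 -0.01]
scene n 1447 spread 0.0059 z 0.1709 TILT 0.0006 t 42.767 tcp [ 0.4003 -0.0531  0.2423] F [-0.53 -0.45 -0.44]
scene n 1455 spread 0.0058 z 0.1719 TILT -0.0057 t 43.067 tcp [ 0.4003 -0.0531  0.2423] F [ 0.58 -0.04  0.46]
scene n 1453 spread 0.0064 z 0.1727 TILT -0.0109 t 43.367 tcp [ 0.4003 -0.0531  0.2423] F [ 0.11 -0.21 -0.22]
scene n 1450 spread 0.0063 z 0.1728 TILT -0.0111 t 43.667 tcp [ 0.4003 -0.0531  0.2423] F [-0.16  1.01 -0.11]
```

{"method": "play_rows", "body": {
  "rows": [
    [[0,0,0],0,4.0],
    [[0,0,0],0,4.0],
    [[0,0,0],0,4.0],
    [[0,0,0],0,4.0],
    [[0,0,0],0,4.0],
    [[0,0,0],0,4.0],
    [[0,0,0],0,4.0],
    [[0,0,0],0,4.0],
    [[0,0,0],0,4.0],
    [[0,0,0],0,4.0],
    [[0,0,0],0,4.0],
    [[0,0,0],0,4.0]
  ]
}}

```text
time: 44.72
ee_pos: [0.4003, -0.0531, 0.2423]
tcp_rot: [-144.9, 90.0, -46.6]
wrist_force: [-0.5, 0.2, -0.1]
opening: 0.0399
```

{"method": "play_rows", "body": {
  "rows": [
    [[0,0,0],0,4.0],
    [[0,0,0],0,4.0],
    [[0,0,0],0,4.0],
    [[0,0,0],0,4.0],
    [[0,0,0],0,4.0],
    [[0,0,0],0,4.0],
    [[0,0,0],0,4.0],
    [[0,0,0],0,4.0],
    [[0,0,0],0,4.0],
    [[0,0,0],0,4.0],
    [[0,0,0],0,4.0],
    [[0,0,0],0,4.0]
  ]
}}

```text
time: 45.72
ee_pos: [0.4003, -0.0531, 0.2423]
tcp_rot: [-46.0, 90.0, 52.4]
wrist_force: [-0.1, -0.8, 0.2]
opening: 0.0395
```

Run:
```python
from h import *
tilt(sv='s12')
```

```text
scene n 1434 spread 0.0062 z 0.1716 TILT -0.0038 t 45.767 tcp [ 0.4003 -0.0531  0.2423] F [-0.11 -0.3   0.24]
```

View pics/s12.png

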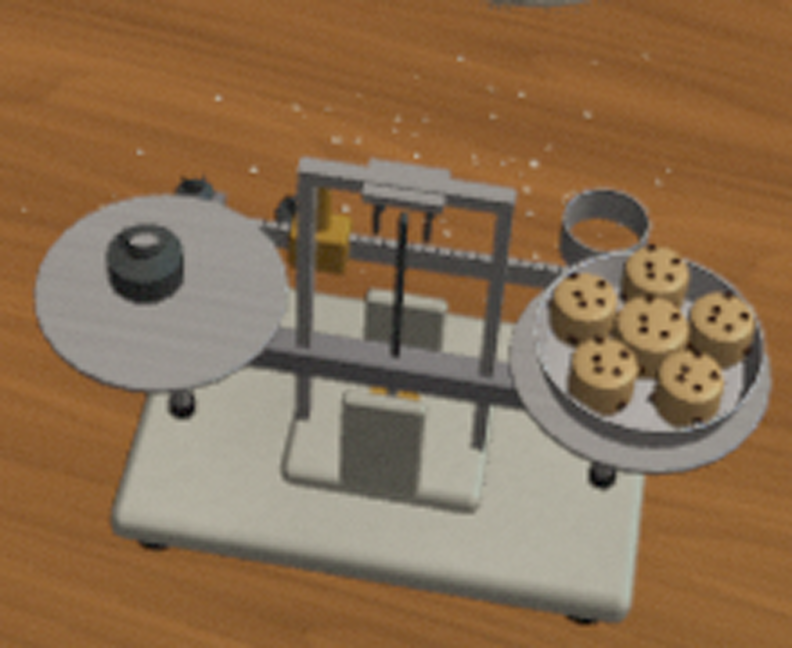

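The pointer tip at (403,215) is centred between the studs, with nothing touching the scale.

```bash
python3 -c "
from workcell import bot
print(bot.job_done(), bot.get_obs()['time'])"
```

```text
the job is handed in; nothing more can be done
the job is handed in; nothing more can be done
```

The tin is weighed: the beam floats and the pointer sits between the studs. I handed the job in at about 45.8 s, and no verdict was reported.

I straddled the poise's knob with the open fingers and eased it along the bar. Three times I backed off to see where the beam would swing freely. I then lifted straight up and drew the hand back.

- **Settled:** the hand came off at about 29 s and stayed clear, so the scale swung free for some 16 s. The last swing watched closely ran from about -0.009 to +0.011 rad, well inside ±0.07. The speed was about 0.02 rad/s, under the 0.08 limit.
- **Weights plate:** the highest tilt I measured was about +0.04 rad, so the plate stayed well away from its stop at +0.14.
- **Bias in the readings:** the scene camera read about 0.007 rad low. I judged this from its reading with the beam resting on the -0.20 stop; the top camera agreed with -0.20. The figures above include the correction.
- **Beam fell back once:** pushing at the knob's top tipped the beam, so it first lifted early and fell back against its starting stop (goods side down) when I released. The later releases corrected this.
- **Nothing else moved:** the last picture shows the tin, the iron weight and the cutter in place. The other things on the bench were not in that view, and I did not check them again.

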